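# Close the weighing bottles and put them away by size

### The job

The washed weighing bottles are dry: close every open bottle on the bench with a stopper lid that fits it, fully home, and stand each closed bottle upright on the floor of the storage tray, in the row where a bottle of its own size already stands. Lids for which there is no bottle may stay on the bench. Leave the bottles already in the tray standing in their rows, and do not knock over or push aside the other things lying about on the bench.

Things in the scene. Friction and masses are not known exactly. Their poses are not given: they have to be found in the camera images.
- bottle_s1: small weighing bottle, open straight round white pot of thick PTFE, 40 mm across and 46 mm tall, wall 4 mm, inside floor 5 mm, mouth 32 mm across; about 70 g. Stands upright and empty on the bench. Origin: centre of its underside, z up. None when absent from this run
- bottle_s2: small weighing bottle, open straight round white pot of thick PTFE, 40 mm across and 46 mm tall, wall 4 mm, inside floor 5 mm, mouth 32 mm across; about 70 g. Stands upright and empty on the bench. Origin: centre of its underside, z up. None when absent from this run
- bottle_m1: middle weighing bottle, open straight round white pot of thick PTFE, 50 mm across and 52 mm tall, wall 4 mm, inside floor 5 mm, mouth 42 mm across; about 100 g. Stands upright and empty on the bench. Origin: centre of its underside, z up. None when absent from this run
- bottle_m2: middle weighing bottle, open straight round white pot of thick PTFE, 50 mm across and 52 mm tall, wall 4 mm, inside floor 5 mm, mouth 42 mm across; about 100 g. Stands upright and empty on the bench. Origin: centre of its underside, z up. None when absent from this run
- bottle_l1: large weighing bottle, open straight round white pot of thick PTFE, 60 mm across and 58 mm tall, wall 4 mm, inside floor 5 mm, mouth 52 mm across; about 140 g. Stands upright and empty on the bench. Origin: centre of its underside, z up. None when absent from this run
- lid_s1: small white stopper lid, fits either 40 mm bottle: spigot 29 mm across, 7 mm deep, foot bevelled (enters the mouth); flange 38 mm across, 4 mm thick (rests on the rim); round knob 16 mm across, 18 mm tall. 29 mm tall in all; stands on its spigot, knob up, flange top 11 mm above the bench. Origin: centre of the spigot's underside, z to the knob; fully home it is 39 mm above the bottle's underside
- lid_s2: small white stopper lid, fits either 40 mm bottle: spigot 29 mm across, 7 mm deep, foot bevelled (enters the mouth); flange 38 mm across, 4 mm thick (rests on the rim); round knob 16 mm across, 18 mm tall. 29 mm tall in all; stands on its spigot, knob up, flange top 11 mm above the bench. Origin: centre of the spigot's underside, z to the knob; fully home it is 39 mm above the bottle's underside
- lid_m1: middle white stopper lid, fits either 50 mm bottle: spigot 39 mm across, 7 mm deep, foot bevelled (enters the mouth); flange 48 mm across, 4 mm thick (rests on the rim); round knob 16 mm across, 18 mm tall. 29 mm tall in all; stands on its spigot, knob up, flange top 11 mm above the bench. Origin: centre of the spigot's underside, z to the knob; fully home it is 45 mm above the bottle's underside
- lid_m2: middle white stopper lid, fits either 50 mm bottle: spigot 39 mm across, 7 mm deep, foot bevelled (enters the mouth); flange 48 mm across, 4 mm thick (rests on the rim); round knob 16 mm across, 18 mm tall. 29 mm tall in all; stands on its spigot, knob up, flange top 11 mm above the bench. Origin: centre of the spigot's underside, z to the knob; fully home it is 45 mm above the bottle's underside
- lid_l1: large white stopper lid, fits the 60 mm bottle: spigot 49 mm across, 7 mm deep, foot bevelled (enters the mouth); flange 58 mm across, 4 mm thick (rests on the rim); round knob 16 mm across, 18 mm tall. 29 mm tall in all; stands on its spigot, knob up, flange top 11 mm above the bench. Origin: centre of the spigot's underside, z to the knob; fully home it is 51 mm above the bottle's underside
- stored_s: small weighing bottle that is already put away, closed with its lid (bottle 40 mm across and 46 mm tall, 68 mm to the top of the knob), standing at the far end of one row of the tray; it shows whose row this is. Origin: centre of its underside
- stored_m: middle weighing bottle that is already put away, closed with its lid (bottle 50 mm across and 52 mm tall, 74 mm to the top of the knob), standing at the far end of one row of the tray; it shows whose row this is. Origin: centre of its underside
- stored_l: large weighing bottle that is already put away, closed with its lid (bottle 60 mm across and 58 mm tall, 80 mm to the top of the knob), standing at the far end of one row of the tray; it shows whose row this is. Origin: centre of its underside
- tray: grey low tray, fixed, 256 x 228 mm, floor 4 mm thick; three rows 72 mm wide, 250 mm long run along its x, middle lines at y = -75, 0, +75 mm; walls and partitions 3 mm thick, tops 16 mm above the bench. A closed bottle stands about 88 mm out at the +x (far) end of each row; from there to x = -125 mm is room for two more. Origin: centre of its underside, x roughly away from the robot
- timer: bystander: grey lab timer, 56 by 56 mm, 18 mm tall, origin under its centre
- tape: bystander: roll of paper tape lying flat, 52 mm across, 19 mm tall, origin under its centre
- reagent: bystander: small brown reagent bottle with a black cap, 40 mm across, 82 mm tall, origin under its centre
- bulb: bystander: dull red rubber pipette bulb standing neck up, 52 mm across, 72 mm tall, origin under its centre

How it is judged:
At the end, for the whole second after the job is handed in: Each bottle present has a lid of its size on (within 5 mm of its axis, 3 mm of fully home, untilted) and stands upright (0.08 rad) and still on the tray floor, within 20 mm of the middle line of the row of the stored bottle of its size; stored bottles upright, moved under 50 mm (((horizontal distance between lid_s1 and bottle_s1 below 0.005 m and z of lid_s1 in the frame of bottle_s1 between 0.036 and 0.0415 m and angle between lid_s1's own z axis and vertical below 0.08 rad) or (horizontal distance between lid_s2 and bottle_s1 below 0.005 m and z of lid_s2 in the frame of bottle_s1 between 0.036 and 0.0415 m and angle between lid_s2's own z axis and vertical below 0.08 rad)) and angle between each of bottle_s1, bottle_s2, bottle_m1, bottle_m2, bottle_l1, stored_s, stored_m, stored_l's own z axis and vertical below 0.08 rad and linear speed of each of bottle_s1, bottle_s2, bottle_m1, bottle_m2, bottle_l1, stored_s, stored_m, stored_l below 0.02 m/s and z of bottle_s1 in the frame of tray between 0.001 and 0.008 m and x of bottle_s1 in the frame of tray between -0.125 and 0.125 m and ((y of bottle_s1 in the frame of tray between -0.095 and -0.055 m and y of stored_s in the frame of tray between -0.095 and -0.055 m) or (y of bottle_s1 in the frame of tray between -0.02 and 0.02 m and y of stored_s in the frame of tray between -0.02 and 0.02 m) or (y of bottle_s1 in the frame of tray between 0.055 and 0.095 m and y of stored_s in the frame of tray between 0.055 and 0.095 m)) and ((horizontal distance between lid_s1 and bottle_s2 below 0.005 m and z of lid_s1 in the frame of bottle_s2 between 0.036 and 0.0415 m and angle between lid_s1's own z axis and vertical below 0.08 rad) or (horizontal distance between lid_s2 and bottle_s2 below 0.005 m and z of lid_s2 in the frame of bottle_s2 between 0.036 and 0.0415 m and angle between lid_s2's own z axis and vertical below 0.08 rad)) and z of bottle_s2 in the frame of tray between 0.001 and 0.008 m and x of bottle_s2 in the frame of tray between -0.125 and 0.125 m and ((y of bottle_s2 in the frame of tray between -0.095 and -0.055 m and y of stored_s in the frame of tray between -0.095 and -0.055 m) or (y of bottle_s2 in the frame of tray between -0.02 and 0.02 m and y of stored_s in the frame of tray between -0.02 and 0.02 m) or (y of bottle_s2 in the frame of tray between 0.055 and 0.095 m and y of stored_s in the frame of tray between 0.055 and 0.095 m)) and ((horizontal distance between lid_m1 and bottle_m1 below 0.005 m and z of lid_m1 in the frame of bottle_m1 between 0.042 and 0.0475 m and angle between lid_m1's own z axis and vertical below 0.08 rad) or (horizontal distance between lid_m2 and bottle_m1 below 0.005 m and z of lid_m2 in the frame of bottle_m1 between 0.042 and 0.0475 m and angle between lid_m2's own z axis and vertical below 0.08 rad)) and z of bottle_m1 in the frame of tray between 0.001 and 0.008 m and x of bottle_m1 in the frame of tray between -0.125 and 0.125 m and ((y of bottle_m1 in the frame of tray between -0.095 and -0.055 m and y of stored_m in the frame of tray between -0.095 and -0.055 m) or (y of bottle_m1 in the frame of tray between -0.02 and 0.02 m and y of stored_m in the frame of tray between -0.02 and 0.02 m) or (y of bottle_m1 in the frame of tray between 0.055 and 0.095 m and y of stored_m in the frame of tray between 0.055 and 0.095 m)) and ((horizontal distance between lid_m1 and bottle_m2 below 0.005 m and z of lid_m1 in the frame of bottle_m2 between 0.042 and 0.0475 m and angle between lid_m1's own z axis and vertical below 0.08 rad) or (horizontal distance between lid_m2 and bottle_m2 below 0.005 m and z of lid_m2 in the frame of bottle_m2 between 0.042 and 0.0475 m and angle between lid_m2's own z axis and vertical below 0.08 rad)) and z of bottle_m2 in the frame of tray between 0.001 and 0.008 m and x of bottle_m2 in the frame of tray between -0.125 and 0.125 m and ((y of bottle_m2 in the frame of tray between -0.095 and -0.055 m and y of stored_m in the frame of tray between -0.095 and -0.055 m) or (y of bottle_m2 in the frame of tray between -0.02 and 0.02 m and y of stored_m in the frame of tray between -0.02 and 0.02 m) or (y of bottle_m2 in the frame of tray between 0.055 and 0.095 m and y of stored_m in the frame of tray between 0.055 and 0.095 m)) and (horizontal distance between lid_l1 and bottle_l1 below 0.005 m and z of lid_l1 in the frame of bottle_l1 between 0.048 and 0.0535 m and angle between lid_l1's own z axis and vertical below 0.08 rad) and z of bottle_l1 in the frame of tray between 0.001 and 0.008 m and x of bottle_l1 in the frame of tray between -0.125 and 0.125 m and ((y of bottle_l1 in the frame of tray between -0.095 and -0.055 m and y of stored_l in the frame of tray between -0.095 and -0.055 m) or (y of bottle_l1 in the frame of tray between -0.02 and 0.02 m and y of stored_l in the frame of tray between -0.02 and 0.02 m) or (y of bottle_l1 in the frame of tray between 0.055 and 0.095 m and y of stored_l in the frame of tray between 0.055 and 0.095 m)) and z of stored_s in the frame of tray between 0.001 and 0.008 m and distance of each of stored_s, stored_m, stored_l from where it was at the start of the episode below 0.05 m and z of stored_m in the frame of tray between 0.001 and 0.008 m and z of stored_l in the frame of tray between 0.001 and 0.008 m); the robot touches nothing.
It fails at once if the timer is pushed more than 60 mm (distance of timer from where it was at the start of the episode above 0.06 m).
It fails at once if the tape is pushed more than 60 mm (distance of tape from where it was at the start of the episode above 0.06 m).
It fails at once if the reagent is pushed more than 60 mm or tipped over (distance of reagent from where it was at the start of the episode above 0.06 m or angle between reagent's own z axis and vertical above 0.6 rad).
It fails at once if the bulb is pushed more than 60 mm or tipped over (distance of bulb from where it was at the start of the episode above 0.06 m or angle between bulb's own z axis and vertical above 0.6 rad).
Of bottle_s1, bottle_s2, bottle_m1, bottle_m2, bottle_l1 only 3 to 5 are there at a start; the rules pass over those that are not, and their reading is None.
At some moment in a run one of bottle_s1, bottle_s2, bottle_m1, bottle_m2, bottle_l1, lid_s1, lid_s2, lid_m1, lid_m2, lid_l1 may be knocked a few centimetres aside while the robot is not near it.
Once in a run the grip may slacken for a moment while it holds something.
It also fails if it takes over 210 s, if anything falls off the work surface, if the arm or the gripper's body presses on something with over 40 N, if the wrist force passes 120 N, or if a joint passes its speed limit or range.

### The arm

A 6-joint arm with a two-finger parallel gripper is mounted at the origin on the work surface. World frame = base frame: x ahead of the robot, y to its left, z up, the work surface at z = 0. Lengths are in m, angles in rad, forces in N, time in s.
With the tool pointing down it reaches from about 0.35 to 0.85 m from the base axis. Payload 8.1 kg.
Tool frame: the origin (TCP) lies between the finger pads; the fingertips stand 8 mm ahead of it and the grasp point (between the pads) lies 11 mm behind it (arm.tip_extent is the z of the fingertips in the tool frame, in m); z points along the fingers, y is the line along which they close (so a half turn about z gives the same grasp; the last joint's range is limited). The gripper opens to 93 mm and grips with 3 to 60 N. Pads are 15 mm wide; open, the fingers measure 128 mm over their backs; the gripper's body (75 mm by 188 mm) begins 65 mm behind the grasp point.
Start: joints at [-0.085, 0.13, 1.488, -0, 1.523, -0.085], TCP at [0.6, 0, 0.227] pointing down, gripper open.
Joint ranges: [-2.96, 2.96], [-0.89, 2.26], [0.02, 2.5], [-1.34, 4.48], [0, 2.73], [-2.66, 2.66]. Speed limits (rad/s): [2.39, 2.39, 2.79, 3.14, 3.14, 3.14].

### API

Orientations are given as a unit quaternion [w, x, y, z].
In Python, from cell import arm gives the robot as it stands. The module is installed in compiled form; this text tells all that it offers.
- The arm moves only by the shell command python3 -m jog 'ROWS' [FORCE]. ROWS is JSON, a list of rows, each a list of 7 numbers: the shift along the tool's x, y, z normalised to -1 to 1, where 1 is 0.03 m, then the turn, a rotation vector about the tool's x, y, z normalised to -1 to 1, where 1 is 0.12 rad, then the opening, from -1 (shut) to 1 (fully open). In form: [[tx, ty, tz, ax, ay, az, fingers], ...]. A call has 1 to 20 rows; each row shifts and turns the commanded pose from where the row before left it, along the tool's axes as they then stand; what a row does not reach is not made up. A row lasts 1/8 s, in which the tool goes at most 62.5 mm and 10.7 degrees, less where a joint would pass 70% of its speed; a pose out of reach is approached as far as the arm can. A call with a number of a shift or a turn outside -1 to 1 is refused whole. A call with a gripper value outside its range is refused whole. The fingers move at their own pace and stop on an object; FORCE is the grip in N (left out, the last holds). Time passes only in rows, so rows that do not move let the fingers close. It gives the time, the measured TCP pose, the force, the opening and the grip force at its end, in the units of the state.
- arm.get_obs(): the state, without advancing time (a new reading comes with each control period).
- arm.capture(name): name is "scene" or "side" or "wrist"; returns (picture, depth): 480x640x3 uint8, blue, green, red; 480x640 float32, m along the optical axis (not along the pixel's ray), 0 where there is no reading.
- arm.calibration(name): a dict with "intrinsics" (3x3 intrinsics, pixels), "cam_to_world" (4x4, takes a point from camera to world coordinates). Camera axes: x right, y down, z forward; pixel columns grow to the right and rows downward; lengths in m; the calibration is good to about 2 mm. A picture is of the moment at which its call begins: read the wrist's pose just before it. calibration takes no time and is no camera call; for the wrist camera it gives the pose at the moment of the call.
- arm.sign_off(): hands the job in; it is judged then, once.
The state is a dict: "clock": time; "qpos": joint angles; "dq": joint speeds; "tau": joint torques, N m; "eef_pos": TCP position; "eef_rot": TCP orientation; "ft_force": force on the tool from outside, world axes, zero at the start; "torque": the same for the moment, N m; "opening": finger opening in m; "finger_force": force on a finger pad.
Only numpy, scipy, OpenCV 4.12 (cv2) and the standard library are available. Lean on these libraries where they do the work, as an engineer would, in place of code of your own. Each camera call takes 0.05 s, during which the arm holds its last target. There are 200 camera calls.

## Working session

There is one attempt and no reset: what is moved stays moved. The work goes in short steps, Python scripts to look and compute and a shell command to move; the robot and the scene stay as the last step left them, time stands still between calls to the robot, and variables do not carry over. Pictures are saved under pics/ and viewed, at most 14 in all, crops included, and the job is handed in when it is done.

```bash
mkdir -p pics; ls; python3 - <<'E'
from cell import arm
import cv2,numpy as np
for n in ("scene","side"):
    p,d=arm.capture(n); cv2.imwrite(f"pics/{n}0.png",p); np.save(f"pics/{n}0.npy",d)
    c=arm.calibration(n); print(n,np.round(c["intrinsics"],1).tolist(),np.round(c["cam_to_world"],3).tolist())
o=arm.get_obs(); print({k:np.round(v,3).tolist() for k,v in o.items()})
print(np.round(arm.calibration("wrist")["cam_to_world"],3).tolist(), arm.tip_extent)
E
```

```text
pics
scene [[493.2, 0.0, 314.8], [0.0, 493.2, 240.3], [0.0, 0.0, 1.0]] [[0.866, 0.306, -0.395, 0.862], [0.499, -0.547, 0.671, -0.664], [-0.01, -0.779, -0.627, 0.614], [0.0, 0.0, 0.0, 1.0]]
side [[458.7, 0.0, 318.6], [0.0, 458.7, 237.4], [0.0, 0.0, 1.0]] [[0.92, -0.191, 0.341, 0.183], [-0.391, -0.47, 0.791, -0.818], [0.009, -0.862, -0.507, 0.537], [0.0, 0.0, 0.0, 1.0]]
{'clock': 0.1, 'qpos': [-0.085, 0.131, 1.489, -0.0, 1.523, -0.085], 'dq': [-0.001, 0.001, -0.005, -0.001, -0.002, -0.001], 'tau': [0.003, -56.134, -49.31, 0.077, 0.029, -0.0], 'eef_pos': [0.6, 0.0, 0.226], 'eef_rot': [-0.001, 0.707, 0.707, -0.001], 'ft_force': [-0.26, 1.005, -0.131], 'torque': [-0.0, -0.024, -0.061], 'finger_force': 0.0, 'opening': 0.092}
[[1.0, 0.0, -0.0, 0.599], [0.0, -0.957, -0.291, 0.081], [-0.0, 0.291, -0.957, 0.383], [0.0, 0.0, 0.0, 1.0]] 0.008
```

View images.

View pics/scene0.png

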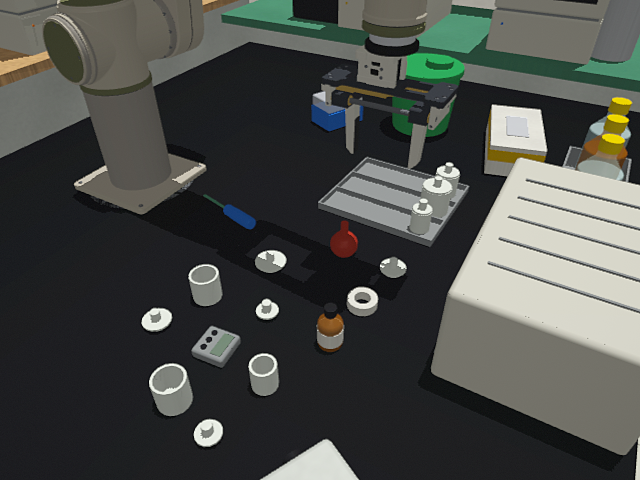

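View pics/side0.png

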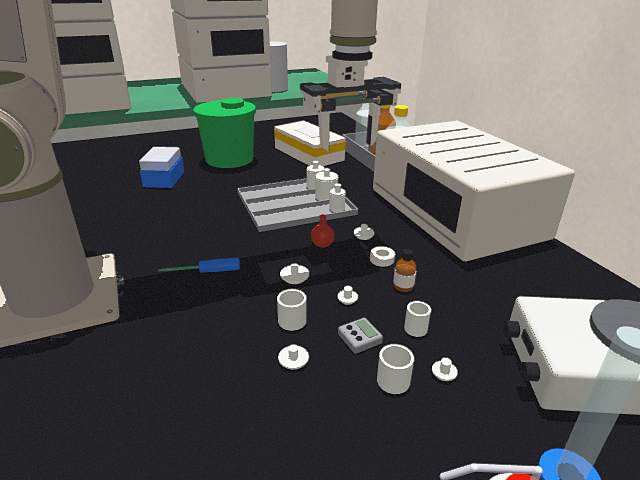

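```bash
cat > h.py <<'E'
from cell import arm
import cv2,numpy as np
def cloud(n):
    c=arm.calibration(n); p,d=arm.capture(n)
    v,u=np.nonzero(d>0); z=d[v,u]; K=c["intrinsics"]
    P=np.c_[(u-K[0][2])*z/K[0][0],(v-K[1][2])*z/K[1][1],z]
    M=np.array(c["cam_to_world"]); return P@M[:3,:3].T+M[:3,3], p[v,u].astype(int), p, np.c_[u,v]
def circ(P):
    (x,y),r=cv2.minEnclosingCircle(P[:,:2].astype(np.float32).copy()); return np.round([x,y,2*r],4)
def clusters(P,C,box,zmin=.004,zmax=.1,minn=25):
    x0,x1,y0,y1=box; m=(P[:,0]>x0)&(P[:,0]<x1)&(P[:,1]>y0)&(P[:,1]<y1)&(P[:,2]>zmin)&(P[:,2]<zmax)
    P,C=P[m],C[m]; g=.004; ij=((P[:,:2]-[x0,y0])/g).astype(int)
    im=np.zeros((int((x1-x0)/g)+2,int((y1-y0)/g)+2),np.uint8); im[ij[:,0],ij[:,1]]=1
    n,l=cv2.connectedComponents(im); k=l[ij[:,0],ij[:,1]]
    return [(P[k==i],C[k==i]) for i in range(1,n) if (k==i).sum()>=minn]
def report(P,C,box,**kw):
    for Q,c in clusters(P,C,box,**kw):
        zt=np.percentile(Q[:,2],99); s=Q[Q[:,2]>zt-.004]
        fl=Q[(Q[:,2]>.006)&(Q[:,2]<.015)]
        print(len(Q),"z99 %.3f"%zt,"bgr",np.median(c,0).astype(int).tolist(),"all",circ(Q),"top",circ(s), "fl",circ(fl) if len(fl)>5 else "")
E
python3 - <<'E'
from h import *
for n in("scene","side"):
    P,C,_,_=cloud(n); print(n); report(P,C,(.2,.9,-.55,.4))
E
```

```text
scene
56 z99 0.018 bgr [62, 80, 42] all [ 0.2292 -0.0125  0.0589] top [ 0.2292 -0.0125  0.0589] fl [ 0.2316 -0.0124  0.0543]
400 z99 0.026 bgr [120, 62, 23] all [ 0.3061 -0.0328  0.0814] top [ 0.3061 -0.0302  0.0796] fl [ 0.3065 -0.0324  0.0806]
535 z99 0.030 bgr [226, 235, 231] all [ 0.3572 -0.3229  0.0492] top [ 0.3575 -0.3229  0.0169] fl [ 0.3572 -0.3229  0.0492]
1051 z99 0.053 bgr [125, 132, 128] all [ 0.389  -0.2323  0.0517] top [ 0.3883 -0.2329  0.051 ] fl [ 0.3889 -0.2329  0.0503]
526 z99 0.029 bgr [127, 134, 131] all [ 0.4388 -0.1109  0.0611] top [ 0.4384 -0.1097  0.0158] fl [ 0.4388 -0.1109  0.0611]
4470 z99 0.078 bgr [123, 129, 125] all [0.556  0.2045 0.3447] top [0.6431 0.2379 0.0944] fl [0.556  0.2045 0.3447]
1246 z99 0.021 bgr [123, 141, 121] all [ 0.4778 -0.3179  0.0762] top [ 0.4765 -0.3177  0.0721] fl [ 0.4783 -0.3179  0.0755]
1652 z99 0.053 bgr [124, 131, 127] all [ 0.4817 -0.4177  0.0526] top [ 0.4819 -0.4173  0.0523] fl [ 0.483  -0.4178  0.0499]
44 z99 0.006 bgr [158, 159, 155] all [0.4992 0.119  0.044 ] top [0.4992 0.119  0.044 ] fl 
337 z99 0.029 bgr [227, 236, 2
[... 2841 characters left out ...]
86 z99 0.022 bgr [137, 144, 151] all [ 0.6312 -0.1197  0.0557] top [ 0.6311 -0.1202  0.0546] fl [ 0.6297 -0.1213  0.051 ]
222 z99 0.030 bgr [139, 147, 147] all [ 0.6411 -0.0133  0.0508] top [ 0.643  -0.013   0.0171] fl [ 0.6411 -0.0133  0.0508]
8537 z99 0.094 bgr [227, 233, 234] all [ 0.7512 -0.5072  0.2331] top [ 0.8056 -0.5159  0.1301] fl [ 0.6757 -0.4846  0.1425]
5106 z99 0.099 bgr [114, 123, 130] all [ 0.8408 -0.0018  0.4188] top [ 0.8391 -0.0068  0.4102] fl [ 0.839  -0.0082  0.4035]
193 z99 0.051 bgr [84, 82, 83] all [0.8527 0.3591 0.0798] top [0.853  0.3607 0.0699] fl [0.8516 0.3594 0.0792]
60 z99 0.078 bgr [52, 77, 105] all [0.8815 0.3862 0.0267] top [8.889e-01 3.792e-01 2.000e-04] fl
```

```bash
python3 - <<'E'
from h import *
for n in("scene","side"):
    P,C,_,_=cloud(n); m=(P[:,0]>.36)&(P[:,0]<.75)&(P[:,1]>.03)&(P[:,1]<.37)
    Q=P[m]; w=Q[(Q[:,2]>.008)&(Q[:,2]<.019)]
    (c,s,a)=cv2.minAreaRect(w[:,:2].astype(np.float32)); print(n,np.round(c,4),np.round(s,4),a)
    for lo in(.062,):
        k=Q[(Q[:,2]>lo)&(Q[:,2]<.09)]
        for R,_ in clusters(k,k,(.36,.75,.03,.37),zmin=lo): print(len(R),np.percentile(R[:,2],98).round(3),circ(R))
E
python3 -m jog '[[-1,-1,0,0,0,0,1],[-1,-1,0,0,0,0,1],[-1,-1,0,0,0,0,1],[-1,-1,0,0,0,0,1],[-1,-1,0,0,0,0,1],[-1,0,0,0,0,0,1],[-1,0,0,0,0,0,1],[-1,0,0,0,0,0,1],[-1,0,0,0,0,0,1],[0,0,0,0,0,0,1],[0,0,0,0,0,0,1]]'
```

```text
scene [0.555  0.2042] [0.2348 0.2579] 88.4501953125
381 0.083 [0.6447 0.2019 0.0627]
57 0.073 [0.6422 0.1279 0.0186]
64 0.078 [0.6447 0.2766 0.0188]
side [0.5544 0.2049] [0.2358 0.2562] 88.31454467773438
197 0.085 [0.6424 0.2015 0.062 ]
34 0.073 [0.6398 0.1261 0.0198]
39 0.079 [0.6449 0.2762 0.0215]
clock: 1.68
eef_pos: [0.4499, -0.2695, 0.2265]
eef_rot: [-0.0, 0.707, 0.707, 0.0]
ft_force: [-0.2, -0.1, 0.4]
opening: 0.093
finger_force: 0.0
```

```bash
python3 - <<'E'
from h import *
P,C,p,_=cloud("wrist"); cv2.imwrite("pics/w1.png",p); report(P,C,(.25,.7,-.5,-.05),zmax=.09)
E
```

```text
1305 z99 0.029 bgr [234, 241, 233] all [ 0.357  -0.3196  0.0485] top [ 0.3573 -0.3191  0.0161] fl [ 0.357  -0.3196  0.0485]
1993 z99 0.052 bgr [241, 247, 240] all [ 0.3881 -0.2294  0.0501] top [ 0.388  -0.2293  0.0501] fl [ 0.3899 -0.2279  0.0474]
3117 z99 0.029 bgr [255, 255, 255] all [ 0.438  -0.1071  0.0581] top [ 0.438  -0.1074  0.016 ] fl [ 0.438  -0.1071  0.0581]
2406 z99 0.020 bgr [146, 147, 136] all [ 0.477  -0.314   0.0746] top [ 0.4767 -0.3138  0.0735] fl [ 0.4765 -0.3133  0.0743]
1929 z99 0.052 bgr [241, 247, 241] all [ 0.4823 -0.4143  0.0507] top [ 0.4821 -0.415   0.0504] fl [ 0.482  -0.4131  0.0488]
1013 z99 0.029 bgr [255, 255, 255] all [ 0.5035 -0.2137  0.0382] top [ 0.5032 -0.2139  0.0159] fl [ 0.5035 -0.2137  0.0382]
660 z99 0.030 bgr [255, 255, 255] all [ 0.5596 -0.4337  0.0386] top [ 0.5594 -0.434   0.0158] fl [ 0.5596 -0.4337  0.0386]
1428 z99 0.046 bgr [239, 246, 238] all [ 0.5778 -0.3294  0.0406] top [ 0.5777 -0.3296  0.0402] fl [ 0.576  -0.3278  0.039 ]
2308 z99 0.082 bgr [74, 149, 202] all [ 0.6232 -0.2161  0.0408] top [ 0.6233 -0.2163  0.0202] fl [ 0.6182 -0.2159  0.039 ]
2361 z99 0.020 bgr [255, 255, 255] all [ 0.6318 -0.1182  0.0531] top [ 0.632  -0.1182  0.0527] fl [ 0.6277 -0.1199  0.0509]
```

View pics/w1.png

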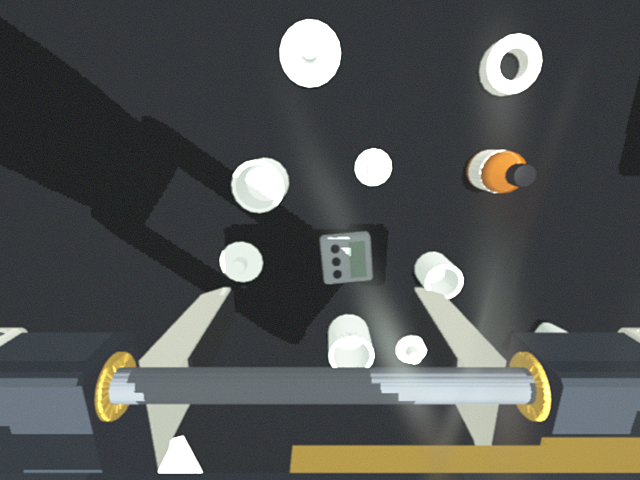

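```bash
python3 -m jog '[[-0.42,-0.775,0,0,0,0,0],[-0.42,-0.775,0,0,0,0,0],[-0.42,-0.775,0,0,0,0,0],[-0.41,-0.775,0,0,0,0,0],[0,0,1,0,0,0,0],[0,0,1,0,0,0,0],[0,0,1,0,0,0,0],[0,0,1,0,0,0,0],[0,0,1,0,0,0,0],[0,0,1,0,0,0,0],[0,0,0.85,0,0,0,0],[0,0,0,0,0,0,0],[0,0,0,0,0,0,-1],[0,0,0,0,0,0,-1],[0,0,0,0,0,0,-1],[0,0,0,0,0,0,-1],[0,0,0,0,0,0,-1],[0,0,0,0,0,0,-1]]' 25
```

```text
clock: 3.98
eef_pos: [0.3577, -0.3207, 0.0219]
eef_rot: [0.001, 0.707, 0.707, 0.0]
ft_force: [2.7, 1.0, 6.0]
opening: 0.0336
finger_force: 25.0
```

```bash
python3 -m jog '[[0,0,0,0,0,0,-1],[0,0,0,0,0,0,-1]]'; python3 - <<'E'
from h import *
P,C,p,_=cloud("wrist"); cv2.imwrite("pics/w2.png",p)
E
```

```text
clock: 4.22
eef_pos: [0.3577, -0.3207, 0.0219]
eef_rot: [0.001, 0.707, 0.707, 0.0]
ft_force: [2.7, 0.0, 5.1]
opening: 0.0338
finger_force: 25.0
```

View pics/w2.png

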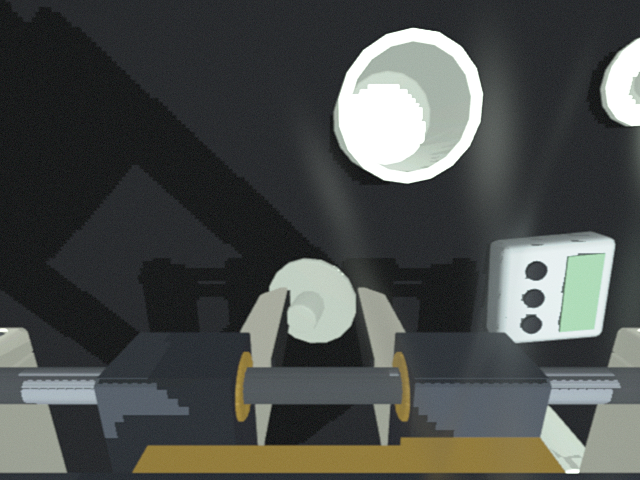

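```bash
python3 - <<'E'
from h import *
P,C,p,uv=cloud("wrist")
m=(uv[:,0]>255)&(uv[:,0]<375)&(uv[:,1]>255)&(uv[:,1]<350)&(P[:,2]<.04)
Z=np.full((480,640,3),np.nan); Z[uv[:,1],uv[:,0]]=P*1000
for v in range(255,350,8): print(v,[("%d,%d,%d"%tuple(Z[v,u]) if Z[v,u,0]==Z[v,u,0] else "-") for u in range(255,380,10)])
E
```

```text
255 ['320,-298,0', '326,-298,0', '331,-299,-1', '336,-299,-1', '342,-299,0', '347,-298,0', '353,-298,0', '358,-298,0', '364,-299,0', '369,-299,0', '375,-298,0', '380,-299,-1', '385,-298,0']
263 ['320,-303,-1', '-', '331,-303,0', '336,-303,-1', '343,-299,11', '348,-298,13', '353,-298,14', '358,-298,14', '364,-303,-1', '369,-303,0', '375,-303,0', '380,-304,-1', '386,-303,0']
271 ['320,-308,0', '325,-308,-1', '330,-308,-2', '337,-304,9', '343,-304,10', '348,-302,13', '353,-302,14', '358,-302,15', '363,-301,16', '369,-308,0', '375,-308,0', '380,-308,0', '386,-308,-1']
279 ['319,-313,-1', '325,-313,-1', '332,-308,9', '337,-308,9', '343,-307,12', '348,-307,13', '353,-306,14', '358,-306,15', '363,-306,16', '368,-305,17', '375,-313,0', '381,-313,0', '386,-312,0']
287 ['319,-317,0', '325,-317,0', '332,-313,8', '337,-313,9', '342,-312,11', '348,-311,13', '353,-311,13', '358,-311,14', '363,-310,17', '368,-309,18', '375,-318,-1', '381,-318,-1', '386,-317,0']
295 ['319,-322,0', '328,-312,22', '334,-311,23', '338,-312,22', '342,-316,12', '348,-312,20', '353,-313,18', '358,-315,14', '363,-314,16', 
[... 549 characters left out ...]
31', '353,-319,32', '358,-328,15', '363,-328,16', '368,-327,18', '374,-328,17', '375,-313,44', '379,-311,47']
327 ['329,-312,53', '333,-311,53', '337,-311,53', '340,-319,40', '344,-325,30', '348,-324,31', '353,-325,29', '358,-333,15', '363,-333,16', '369,-332,17', '376,-343,0', '374,-313,51', '378,-311,54']
335 ['330,-312,58', '334,-311,60', '338,-311,59', '340,-323,40', '342,-341,11', '347,-340,12', '353,-339,14', '358,-339,14', '363,-337,16', '370,-348,0', '376,-348,0', '374,-313,56', '377,-312,59']
343 ['331,-312,64', '335,-311,65', '339,-313,63', '340,-327,41', '341,-353,0', '347,-353,0', '352,-353,0', '358,-353,0', '364,-354,-1', '370,-353,0', '376,-353,0', '373,-316,58', '376,-312,64']
```

```bash
python3 -m jog '[[0,0,-0.1,0,0,0,0.2],[0,0,-0.1,0,0,0,0.2],[0,0,-0.5,0,0,0,0.2],[0,0,-1,0,0,0,0.2],[0,0,-1,0,0,0,0],[0,0,0,0,0,0,0],[0,0,0,0,0,0,0],[0,0,0,0,0,0,0]]'; python3 - <<'E'
from h import *
P,C,p,_=cloud("wrist"); report(P,C,(.3,.45,-.4,-.15),zmax=.07); cv2.imwrite("pics/w3.png",p)
E
```

```text
clock: 5.32
eef_pos: [0.3563, -0.3193, 0.1009]
eef_rot: [-0.001, 0.707, 0.707, 0.0]
ft_force: [0.2, -0.4, 0.2]
opening: 0.0465
finger_force: 0.0
2970 z99 0.029 bgr [229, 237, 229] all [ 0.3542 -0.3206  0.0482] top [ 0.3542 -0.3205  0.0159] fl [ 0.3542 -0.3206  0.0482]
5430 z99 0.052 bgr [255, 255, 255] all [ 0.3876 -0.2292  0.0504] top [ 0.3877 -0.2292  0.0503] fl [ 0.3855 -0.2298  0.0469]
411 z99 0.018 bgr [138, 138, 129] all [ 0.4494 -0.3105  0.0423] top [ 0.4496 -0.3078  0.0361] fl [ 0.4496 -0.3105  0.0422]
```

```bash
python3 -m jog '[[-0.04,-0.07,0.8,0,0,0,-0.2],[0,0,0.8,0,0,0,-0.2],[0,0,0.6,0,0,0,-0.2],[0,0,0.28,0,0,0,-0.2],[0,0,0,0,0,0,-0.2],[0,0,0,0,0,0,-1],[0,0,0,0,0,0,-1],[0,0,0,0,0,0,-1],[0,0,0,0,0,0,-1],[0,0,0,0,0,0,-1]]' 20
```

```text
clock: 6.62
eef_pos: [0.3553, -0.3217, 0.0284]
eef_rot: [0.001, 0.707, 0.707, -0.0]
ft_force: [-1.2, 0.3, 5.2]
opening: 0.0147
finger_force: 20.0
```

```bash
python3 -m jog '[[0,0,-0.5,0,0,0,-1],[0,0,-1,0,0,0,-1],[0,0,-0.9,0,0,0,-1],[0,0,0,0,0,0,-1],[0,0,0,0,0,0,-1]]' 30; cat >> h.py <<'E'
def held(ylim=.035,pr=True):
    """flange of the lid held: points around the TCP between the fingers, below the tips"""
    o=arm.get_obs(); t=np.array(o["eef_pos"]); P,C,p,uv=cloud("wrist")
    d=P-t; m=(np.abs(d[:,0])<.035)&(np.abs(d[:,1])<.035)&(d[:,2]<-.0105)&(d[:,2]>-.024)
    Q=P[m]; A=np.c_[Q[:,:2]-t[:2],np.ones(len(Q))]; s=np.linalg.lstsq(A,Q[:,2],rcond=None)[0]
    print("held n",len(Q),"tcp",t.round(4),"flange",circ(Q),"z",np.percentile(Q[:,2],[2,50,98]).round(4),"slope",s[:2].round(3)); return P,C,p
E
python3 - <<'E'
from h import *
P,C,p=held(); cv2.imwrite("pics/w4.png",p); report(P,C,(.3,.45,-.27,-.19),zmax=.058)
E
```

```text
clock: 7.25
eef_pos: [0.3546, -0.321, 0.0993]
eef_rot: [-0.0, 0.707, 0.707, 0.0]
ft_force: [0.3, -0.3, 0.1]
opening: 0.0147
finger_force: 30.0
held n 2929 tcp [ 0.3546 -0.321   0.0993] flange [ 0.3539 -0.3197  0.0484] z [0.0792 0.0811 0.086 ] slope [-0.001 -0.009]
5617 z99 0.052 bgr [255, 255, 255] all [ 0.3875 -0.2294  0.05  ] top [ 0.3875 -0.2294  0.05  ] fl [ 0.3858 -0.2301  0.0467]
```

View pics/w4.png

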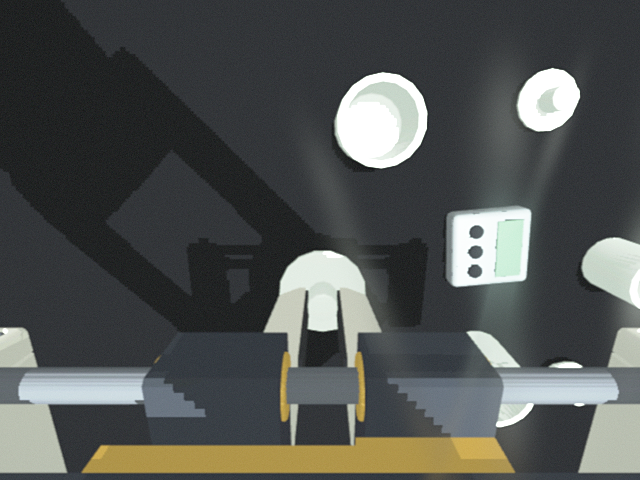

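```bash
python3 -m jog '[[0.75,0.28,0,0,0,0,-1],[0.75,0.28,0,0,0,0,-1],[0.75,0.28,0,0,0,0,-1],[0.76,0.28,0,0,0,0,-1],[0,0,0.4,0,0,0,-1],[0,0,0,0,0,0,-1],[0,0,0.12,0,0,0,-1],[0,0,0.12,0,0,0,-1],[0,0,0.12,0,0,0,-1],[0,0,0.1,0,0,0,-1],[0,0,0,0,0,0,-1]]'; python3 - <<'E'
from h import *
held()
E
```

```text
clock: 8.68
eef_pos: [0.3884, -0.231, 0.0738]
eef_rot: [-0.0, 0.707, 0.707, -0.0]
ft_force: [0.2, 0.1, -0.4]
opening: 0.0148
finger_force: 30.0
held n 3337 tcp [ 0.3884 -0.231   0.0738] flange [ 0.3877 -0.2291  0.05  ] z [0.0503 0.0554 0.0598] slope [ 0.011 -0.047]
```

```bash
python3 -m jog '[[0,0,0.06,0,0,0,-1],[0,0,0,0,0,0,-1],[0,0,0,0,0,0,-0.4],[0,0,0,0,0,0,-0.4],[0,0,-0.5,0,0,0,-0.4],[0,0,-1,0,0,0,0.6],[0,0,-0.8,0,0,0,0.6],[0,0,0,0,0,0,0.6],[0,0,0,0,0,0,0.6]]'; python3 - <<'E'
from h import *
P,C,p,_=cloud("wrist"); report(P,C,(.34,.44,-.28,-.17),zmax=.09,zmin=.03)
Q=P[(np.abs(P[:,0]-.388)<.03)&(np.abs(P[:,1]+.23)<.03)]
for a,b in((.046,.062),(.064,.08)):
    R=Q[(Q[:,2]>a)&(Q[:,2]<b)]; print(circ(R),np.percentile(R[:,2],[2,50,98]).round(4))
E
```

```text
clock: 9.85
eef_pos: [0.3883, -0.2308, 0.1407]
eef_rot: [-0.0, 0.707, 0.707, -0.0]
ft_force: [0.3, 0.5, -0.8]
opening: 0.0631
finger_force: 0.0
3623 z99 0.074 bgr [236, 243, 235] all [ 0.3879 -0.2291  0.0503] top [ 0.3884 -0.23    0.0155] fl 
[ 0.388  -0.2291  0.0503] [0.0497 0.0551 0.0567]
[ 0.3884 -0.2297  0.0159] [0.0654 0.073  0.0744]
```

```bash
python3 -m jog '[[0,0,0.8,0,0,0,0.6],[0,0,1,0,0,0,0.6],[0,0,1,0,0,0,0.6],[0,0,0.7,0,0,0,0.6],[0,0,0.26,0,0,0,0.6],[0,0,0,0,0,0,0.6],[0,0,0,0,0,0,-1],[0,0,0,0,0,0,-1],[0,0,0,0,0,0,-1],[0,0,0,0,0,0,-1]]' 40
```

```text
clock: 11.15
eef_pos: [0.3888, -0.2313, 0.029]
eef_rot: [0.0, 0.707, 0.707, -0.0]
ft_force: [-1.4, -0.1, 5.1]
opening: 0.0489
finger_force: 39.7
```

```bash
python3 -m jog '[[0,0,-0.5,0,0,0,-1],[0,0,-1,0,0,0,-1],[0,0,-1,0,0,0,-1],[0.5,0.15,-0.7,0,0,0,-1],[0.97,0.3,0,0,0,0,-1],[0.97,0.3,0,0,0,0,-1],[0.97,0.3,0,0,0,0,-1],[0.97,0.3,0,0,0,0,-1],[0.97,0.3,0,0,0,0,-1],[0.97,0.3,0,0,0,0,-1],[0.97,0.3,0,0,0,0,-1],[0.97,0.3,0,0,0,0,-1],[0.97,0.3,0,0,0,0,-1],[0.97,0.3,0,0,0,0,-1],[0.97,0.3,0,0,0,0,-1],[0.97,0.3,0,0,0,0,-1],[0.97,0.3,0,0,0,0,-1],[0.97,0.3,0,0,0,0,-1],[0.97,0.3,0,0,0,0,-1],[0,0,0,0,0,0,-1]]' 45; python3 - <<'E'
from h import *
t=np.array(arm.get_obs()["eef_pos"]); P,C,p,uv=cloud("wrist"); d=P-t
for a,b in((-.02,.035),):
    Q=P[(np.abs(d[:,0])<.035)&(np.abs(d[:,1])<.035)&(d[:,2]>-.03)&(d[:,2]<.05)]; print(np.percentile(Q[:,2]-t[2],[50,98]).round(4),circ(Q))
E
```

```text
clock: 13.65
eef_pos: [0.5281, 0.2222, 0.125]
eef_rot: [-0.0, 0.706, 0.708, 0.0]
ft_force: [-1.0, -0.7, -1.1]
opening: 0.0491
finger_force: 44.7
[0.0261 0.0473] [0.5281 0.2309 0.0701]
```

```bash
python3 -m jog '[[0.96,0.32,0,0,0,0,-1],[0.96,0.32,0,0,0,0,-1],[0,0,1,0,0,0,-1],[0,0,1,0,0,0,-1],[0,0,0.6,0,0,0,-1],[0,0,0.25,0,0,0,-1],[0,0,0.15,0,0,0,-1],[0,0,0,0,0,0,-1]]'
```

```text
clock: 14.7
eef_pos: [0.5477, 0.2782, 0.0351]
eef_rot: [0.0, 0.707, 0.707, 0.0]
ft_force: [-0.7, -0.2, -1.0]
opening: 0.0488
finger_force: 44.7
```

```bash
python3 -m jog '[[0,0,0.06,0,0,0,-1],[0,0,0.04,0,0,0,-1],[0,0,0,0,0,0,0.35],[0,0,0,0,0,0,0.35],[0,0,-0.3,0,0,0,0.35],[0,0,-1,0,0,0,0.35],[0,0,-1,0,0,0,0.35],[0,0,-1,0,0,0,0.3],[-0.3,0,-1,0,0,0,0.3],[-1,-0.2,0,0,0,0,0],[-1,0,0,0,0,0,0],[0,0,0,0,0,0,0]]'; python3 - <<'E'
from h import *
P,C,p,_=cloud("wrist"); cv2.imwrite("pics/w5.png",p); report(P,C,(.45,.7,.1,.33),zmin=.04)
P,C,p,_=cloud("scene"); cv2.imwrite("pics/scene5.png",p); report(P,C,(.35,.8,-.5,.05),zmax=.1)
E
```

```text
clock: 16.2
eef_pos: [0.5415, 0.2076, 0.1612]
eef_rot: [0.0, 0.708, 0.706, 0.0]
ft_force: [-0.3, -0.1, -0.3]
opening: 0.0465
finger_force: 0.0
3678 z99 0.078 bgr [255, 255, 255] all [0.5478 0.2805 0.0499] top [0.548  0.2813 0.0159] fl 
5069 z99 0.084 bgr [255, 255, 255] all [0.6441 0.2057 0.0604] top [0.6438 0.2053 0.0161] fl 
947 z99 0.062 bgr [255, 255, 255] all [0.6414 0.1348 0.039 ] top [0.6406 0.1358 0.0122] fl 
4050 z99 0.078 bgr [255, 255, 255] all [0.6431 0.2797 0.05  ] top [0.6431 0.2791 0.0157] fl 
527 z99 0.029 bgr [227, 236, 231] all [ 0.4382 -0.1097  0.0596] top [ 0.4381 -0.11    0.017 ] fl [ 0.4382 -0.1097  0.0596]
1245 z99 0.021 bgr [123, 141, 121] all [ 0.4774 -0.3175  0.0755] top [ 0.478  -0.3171  0.072 ] fl [ 0.4777 -0.318   0.0747]
1651 z99 0.053 bgr [124, 131, 127] all [ 0.4828 -0.4175  0.0517] top [ 0.4826 -0.4174  0.0513] fl [ 0.4834 -0.418   0.05  ]
336 z99 0.030 bgr [228, 236, 232] all [ 0.5034 -0.2167  0.0391] top [ 0.505  -0.2171  0.0169] fl [ 0.5034 -0.2167  0.0391]
656 z99 0.072 bgr [29, 40, 133] all [ 0.5419 -0.0134  0.0522] top [ 0.5405 -0.0128  0.0149] 
[... 259 characters left out ...]
0.3337  0.0394]
1000 z99 0.083 bgr [39, 84, 124] all [ 0.6254 -0.2204  0.0401] top [ 0.6241 -0.2192  0.0209] fl [ 0.6262 -0.2223  0.0391]
622 z99 0.020 bgr [206, 215, 216] all [ 0.631  -0.1202  0.0547] top [ 0.6314 -0.1201  0.0539] fl [ 0.6347 -0.1255  0.0492]
393 z99 0.029 bgr [228, 236, 232] all [ 0.6435 -0.0149  0.0502] top [ 0.6438 -0.0161  0.0185] fl [ 0.6435 -0.0149  0.0502]
134 z99 0.054 bgr [40, 37, 36] all [ 0.6843 -0.4237  0.0251] top [ 0.6863 -0.4241  0.0177] fl 
2081 z99 0.082 bgr [214, 221, 217] all [ 0.7244 -0.4494  0.1043] top [ 0.7231 -0.4492  0.1022] fl 
582 z99 0.099 bgr [106, 115, 117] all [ 0.7897 -0.1984  0.0229] top [ 0.7901 -0.1989  0.0209] fl [ 0.7909 -0.2     0.0183]
```

```bash
python3 -m jog '[[-0.92,0.425,0,0,0,0,-0.2],[-0.92,0.425,0,0,0,0,-0.2],[-0.92,0.425,0,0,0,0,-0.2],[-0.92,0.425,0,0,0,0,-0.2],[-0.92,0.425,0,0,0,0,-0.2],[-0.92,0.425,0,0,0,0,-0.2],[-0.92,0.425,0,0,0,0,-0.2],[-0.92,0.425,0.5,0,0,0,-0.2],[0,0,0.8,0,0,0,-0.2],[0,0,0.7,0,0,0,-0.2],[0,0,0,0,0,0,-0.2]]'; python3 - <<'E'
from h import *
P,C,p,_=cloud("wrist"); report(P,C,(.6,.7,-.06,.03),zmax=.05)
E
```

```text
clock: 17.68
eef_pos: [0.6414, -0.0105, 0.0976]
eef_rot: [-0.002, 0.707, 0.707, -0.001]
ft_force: [0.2, 0.2, 0.1]
opening: 0.0372
finger_force: 0.0
3038 z99 0.029 bgr [174, 185, 173] all [ 0.6436 -0.0122  0.0482] top [ 0.6435 -0.0121  0.0158] fl [ 0.6436 -0.0122  0.0482]
```

```bash
python3 -m jog '[[-0.08,0.09,0.8,0,0,0,-0.3],[0,0,0.8,0,0,0,-0.3],[0,0,0.5,0,0,0,-0.3],[0,0,0.25,0,0,0,-0.3],[0,0,0,0,0,0,-0.3],[0,0,0,0,0,0,-1],[0,0,0,0,0,0,-1],[0,0,0,0,0,0,-1],[0,0,0,0,0,0,-1],[0,0,0,0,0,0,-1],[0,0,-0.5,0,0,0,-1],[0,0,-1,0,0,0,-1],[0,0,-1,0,0,0,-1],[0,0,-1,0,0,0,-1],[0,0,-0.9,0,0,0,-1],[0,0,0,0,0,0,-1]]' 30; python3 - <<'E'
from h import *
held()
E
```

```text
clock: 19.73
eef_pos: [0.6478, -0.0143, 0.1655]
eef_rot: [0.002, 0.707, 0.707, 0.002]
ft_force: [-0.1, 0.0, -0.6]
opening: 0.0142
finger_force: 30.0
held n 3080 tcp [ 0.6478 -0.0143  0.1655] flange [ 0.6475 -0.0125  0.0487] z [0.1433 0.1449 0.152 ] slope [ 0.005 -0.007]
```

```bash
python3 -m jog '[[-0.99,-0.345,0,0,0,0,-1],[-0.99,-0.345,0,0,0,0,-1],[-0.99,-0.345,0,0,0,0,-1],[-0.99,-0.345,0,0,0,0,-1],[-0.99,-0.345,0,0,0,0,-1],[-0.99,-0.345,0,0,0,0,-1],[-0.99,-0.345,0,0,0,0,-1],[-0.99,-0.345,0,0,0,0,-1],[-0.99,-0.345,0,0,0,0,-1],[-0.99,-0.345,0,0,0,0,-1],[-0.99,-0.345,0,0,0,0,-1],[-0.99,-0.345,0,0,0,0,-1],[-0.99,-0.345,0,0,0,0,-1],[-0.99,-0.345,0,0,0,0,-1],[-0.99,-0.345,0,0,0,0,-1],[-0.99,-0.345,0,0,0,0,-1],[0,0,0.8,0,0,0,-1],[0,0,0.8,0,0,0,-1],[0,0,0,0,0,0,-1]]'; python3 - <<'E'
from h import *
P,C,p=held(); report(P,C,(.43,.53,-.46,-.37),zmax=.058)
print(arm.get_obs()["qpos"])
E
```

```text
clock: 22.15
eef_pos: [0.4781, -0.487, 0.1088]
eef_rot: [-0.004, 0.707, 0.707, 0.0]
ft_force: [-0.0, 0.6, -1.0]
opening: 0.0143
finger_force: 30.0
held n 3079 tcp [ 0.4781 -0.487   0.1088] flange [ 0.4779 -0.4848  0.0484] z [0.0866 0.0883 0.095 ] slope [-0.004 -0.003]
4456 z99 0.052 bgr [255, 255, 255] all [ 0.4815 -0.4154  0.0501] top [ 0.4815 -0.4154  0.0501] fl [ 0.4817 -0.4154  0.0422]
333 z99 0.012 bgr [255, 255, 255] all [ 0.5294 -0.4095  0.0282] top [ 0.5294 -0.4095  0.0282] fl [ 0.5294 -0.4095  0.0282]
[-8.69388783e-01  4.31432371e-01  1.34411838e+00  8.69383618e-06
  1.37097318e+00 -8.69392245e-01]
```

```bash
python3 -m jog '[[0.6,0.03,0,0,0,0,-1],[0.6,0.03,0,0,0,0,-1],[0.6,0.03,0,0,0,0,-1],[0.51,0.03,0,0,0,0,-1],[0,0,0.5,0,0,0,-1],[0,0,0.12,0,0,0,-1],[0,0,0,0,0,0,-1]]'; python3 - <<'E'
from h import *
held()
E
```

```text
clock: 23.08
eef_pos: [0.4833, -0.42, 0.0941]
eef_rot: [-0.001, 0.707, 0.707, -0.0]
ft_force: [-0.2, -0.7, -0.4]
opening: 0.0148
finger_force: 30.0
held n 3069 tcp [ 0.4833 -0.42    0.0941] flange [ 0.4828 -0.4179  0.048 ] z [0.0719 0.0735 0.0806] slope [-0.001 -0.007]
```

```bash
python3 -m jog '[[0.085,-0.045,0,0,0,0,-1],[0,0,0.1,0,0,0,-1],[0,0,0.1,0,0,0,-1],[0,0,0.12,0,0,0,-1],[0,0,0.12,0,0,0,-1],[0,0,0.12,0,0,0,-1],[0,0,0,0,0,0,-1]]'; python3 - <<'E'
from h import *
held()
E
```

```text
clock: 24.0
eef_pos: [0.4823, -0.4172, 0.0779]
eef_rot: [-0.0, 0.707, 0.707, -0.0]
ft_force: [-0.2, -0.5, -0.0]
opening: 0.0147
finger_force: 30.0
held n 3077 tcp [ 0.4823 -0.4172  0.0779] flange [ 0.4816 -0.4152  0.0485] z [0.0557 0.0574 0.0639] slope [-0.001 -0.007]
```

```bash
python3 -m jog '[[0,0,0.06,0,0,0,-1],[0,0,0.04,0,0,0,-1],[0,0,0,0,0,0,-0.4],[0,0,0,0,0,0,-0.4],[0,0,-0.5,0,0,0,-0.4],[0,0,-1,0,0,0,0.3],[0,0,-0.8,0,0,0,0.3],[0,0,0,0,0,0,0.3],[0,0,0,0,0,0,0.3]]'; python3 - <<'E'
from h import *
P,C,p,_=cloud("wrist"); report(P,C,(.44,.6,-.5,-.3),zmax=.09,zmin=.004)
Q=P[(np.abs(P[:,0]-.482)<.03)&(np.abs(P[:,1]+.415)<.03)]
for a,b in((.046,.062),(.064,.08)):
    R=Q[(Q[:,2]>a)&(Q[:,2]<b)]; print(circ(R),np.percentile(R[:,2],[2,50,98]).round(4))
E
```

```text
clock: 25.18
eef_pos: [0.4824, -0.4172, 0.144]
eef_rot: [-0.0, 0.707, 0.707, -0.0]
ft_force: [-0.9, 0.2, -0.3]
opening: 0.059
finger_force: 0.0
4188 z99 0.020 bgr [254, 255, 252] all [ 0.4769 -0.3197  0.0688] top [ 0.477  -0.3195  0.0676] fl [ 0.4769 -0.3204  0.0682]
3821 z99 0.074 bgr [235, 242, 234] all [ 0.4816 -0.4148  0.05  ] top [ 0.4823 -0.4155  0.016 ] fl [ 0.4819 -0.4063  0.0466]
1435 z99 0.029 bgr [255, 255, 255] all [ 0.5414 -0.4098  0.038 ] top [ 0.5415 -0.4094  0.0161] fl [ 0.5414 -0.4098  0.038 ]
3108 z99 0.047 bgr [233, 242, 233] all [ 0.5776 -0.3301  0.0404] top [ 0.5777 -0.3299  0.0404] fl [ 0.5748 -0.33    0.0392]
[ 0.4815 -0.415   0.0499] [0.0494 0.0551 0.0569]
[ 0.4823 -0.4154  0.0161] [0.0653 0.0729 0.0744]
```

```bash
python3 -m jog '[[0,0,0.8,0,0,0,0.3],[0,0,1,0,0,0,0.3],[0,0,1,0,0,0,0.3],[0,0,0.7,0,0,0,0.3],[0,0,0.3,0,0,0,0.3],[0,0,0,0,0,0,0.3],[0,0,0,0,0,0,-1],[0,0,0,0,0,0,-1],[0,0,0,0,0,0,-1],[0,0,-0.5,0,0,0,-1],[0,0,-1,0,0,0,-1],[0,0,-1,0,0,0,-1],[0,0,-1,0,0,0,-1],[0,0,0,0,0,0,-1]]' 45
```

```text
clock: 26.98
eef_pos: [0.4841, -0.419, 0.1394]
eef_rot: [0.003, 0.707, 0.707, 0.0]
ft_force: [0.4, 0.2, -0.7]
opening: 0.0486
finger_force: 45.0
```

```bash
python3 -m jog '[[0.5,-0.02,0,0,0,0,-1],[1,-0.02,0,0,0,0,-1],[1,-0.02,0,0,0,0,-1],[1,-0.02,0,0,0,0,-1],[1,-0.02,0,0,0,0,-1],[1,-0.02,0,0,0,0,-1],[1,-0.02,0,0,0,0,-1],[1,-0.02,0,0,0,0,-1],[1,-0.02,0,0,0,0,-1],[1,-0.02,0,0,0,0,-1],[1,-0.02,0,0,0,0,-1],[1,-0.02,0,0,0,0,-1],[1,-0.02,0,0,0,0,-1],[1,-0.02,0,0,0,0,-1],[1,-0.02,0,0,0,0,-1],[1,-0.02,0,0,0,0,-1],[1,-0.02,0,0,0,0,-1],[1,-0.02,0,0,0,0,-1],[1,-0.02,0,0,0,0,-1],[0,0,0,0,0,0,-1]]'
```

```text
clock: 29.48
eef_pos: [0.4689, 0.1393, 0.1333]
eef_rot: [-0.001, 0.706, 0.708, -0.001]
ft_force: [-0.5, -0.1, -1.1]
opening: 0.0482
finger_force: 45.0
```

```bash
python3 -m jog '[[0.94,0,0,0,0,0,-1],[0.94,0,0,0,0,0,-1],[0.94,0,0,0,0,0,-1],[0.94,0,0,0,0,0,-1],[0.94,0,0,0,0,0,-1],[0,0,0,0,0,0,-1],[0,0,1,0,0,0,-1],[0,0,1,0,0,0,-1],[0,0,0.7,0,0,0,-1],[0,0,0.3,0,0,0,-1],[0,0,0.1,0,0,0,-1],[0,0,0,0,0,0,-1]]'
```

```text
clock: 30.98
eef_pos: [0.4716, 0.2784, 0.0431]
eef_rot: [0.0, 0.707, 0.707, 0.0]
ft_force: [0.8, 0.2, -1.4]
opening: 0.0487
finger_force: 45.0
```

```bash
python3 -m jog '[[0.06,-0.15,0,0,0,0,-1],[0,0,0.15,0,0,0,-1],[0,0,0.13,0,0,0,-1],[0,0,0.08,0,0,0,-1],[0,0,0,0,0,0,-1],[0,0,0,0,0,0,0.25],[0,0,0,0,0,0,0.25],[0,0,-0.3,0,0,0,0.25],[0,0,-1,0,0,0,0.25],[0,0,-1,0,0,0,0.25],[0,0,-1,0,0,0,0.25],[-0.5,0.2,-1,0,0,0,0],[-1,0.2,0,0,0,0,0],[-1,0.2,0,0,0,0,0],[0,0,0,0,0,0,0]]'; python3 - <<'E'
from h import *
P,C,p,_=cloud("wrist"); cv2.imwrite("pics/w6.png",p); report(P,C,(.4,.7,.1,.33),zmin=.04)
P,C,p,_=cloud("scene"); report(P,C,(.35,.7,-.5,-.16),zmax=.1)
E
```

```text
clock: 32.85
eef_pos: [0.4851, 0.2039, 0.161]
eef_rot: [0.0, 0.708, 0.706, 0.0]
ft_force: [0.6, -0.3, -0.1]
opening: 0.0466
finger_force: 0.0
3762 z99 0.078 bgr [242, 248, 242] all [0.4668 0.2839 0.05  ] top [0.4669 0.2841 0.016 ] fl 
3922 z99 0.078 bgr [241, 247, 241] all [0.5474 0.2804 0.0499] top [0.5479 0.2815 0.0161] fl 
5526 z99 0.084 bgr [225, 234, 224] all [0.6438 0.206  0.0603] top [0.6439 0.2057 0.0161] fl 
1262 z99 0.068 bgr [186, 199, 185] all [0.6405 0.1312 0.0397] top [0.6402 0.1356 0.0125] fl 
4457 z99 0.078 bgr [231, 240, 231] all [0.643  0.2794 0.0504] top [0.6427 0.2796 0.0169] fl 
1243 z99 0.021 bgr [123, 141, 121] all [ 0.4772 -0.3174  0.0759] top [ 0.478  -0.3185  0.0729] fl [ 0.4775 -0.3174  0.0754]
337 z99 0.030 bgr [228, 236, 232] all [ 0.5026 -0.2165  0.0388] top [ 0.5046 -0.2183  0.015 ] fl [ 0.5026 -0.2165  0.0388]
562 z99 0.030 bgr [227, 235, 231] all [ 0.5422 -0.4123  0.0392] top [ 0.5429 -0.4115  0.0165] fl [ 0.5422 -0.4123  0.0392]
987 z99 0.047 bgr [124, 131, 128] all [ 0.5777 -0.3324  0.0421] top [ 0.5777 -0.3318  0.0415] fl [ 0.5788 -0.3337  0.0398]
1005 z99 0.083 bgr [39, 85, 124] all [ 0.6249 -0.2199  0.04  ] top [ 0.6238 -0.2193  0.0214] fl [ 0.6264 -0.2226  0.039 ]
133 z99 0.055 bgr [40, 37, 37] all [ 0.6844 -0.4238  0.025 ] top [ 0.6867 -0.4247  0.0158] fl 
262 z99 0.081 bgr [208, 216, 213] all [ 0.6893 -0.4545  0.0462] top [ 0.6901 -0.4546  0.0456] fl
```

```bash
python3 -m jog '[[-0.99,0.043,0,0,0,0,-0.2],[-0.99,0.043,0,0,0,0,-0.2],[-0.99,0.043,0,0,0,0,-0.2],[-0.99,0.043,0,0,0,0,-0.2],[-0.99,0.043,0,0,0,0,-0.2],[-0.99,0.043,0,0,0,0,-0.2],[-0.99,0.043,0,0,0,0,-0.2],[-0.99,0.043,0,0,0,0,-0.2],[-0.99,0.043,0,0,0,0,-0.2],[-0.99,0.043,0,0,0,0,-0.2],[-0.99,0.043,0,0,0,0,-0.2],[-0.99,0.043,0,0,0,0,-0.2],[-0.99,0.043,0,0,0,0,-0.2],[-0.99,0.043,0,0,0,0,-0.2],[0,0,1,0,0,0,-0.2],[0,0,1,0,0,0,-0.2],[0,0,0,0,0,0,-0.2]]'; python3 - <<'E'
from h import *
P,C,p,_=cloud("wrist"); report(P,C,(.47,.54,-.25,-.18),zmax=.05)
E
```

```text
clock: 35.08
eef_pos: [0.5011, -0.2086, 0.0979]
eef_rot: [-0.003, 0.707, 0.707, -0.001]
ft_force: [-0.3, -0.0, 0.5]
opening: 0.0369
finger_force: 0.0
1871 z99 0.029 bgr [242, 248, 242] all [ 0.5029 -0.2139  0.0385] top [ 0.5031 -0.2135  0.0159] fl [ 0.5029 -0.2139  0.0385]
```

```bash
python3 -m jog '[[-0.2,0.08,0.8,0,0,0,-0.3],[0,0,0.8,0,0,0,-0.3],[0,0,0.5,0,0,0,-0.3],[0,0,0.25,0,0,0,-0.3],[0,0,0,0,0,0,-0.3],[0,0,0,0,0,0,-1],[0,0,0,0,0,0,-1],[0,0,0,0,0,0,-1],[0,0,0,0,0,0,-1],[0,0,0,0,0,0,-1],[0,0,-0.5,0,0,0,-1],[0,0,-1,0,0,0,-1],[0,0,-1,0,0,0,-1],[0,0,-1,0,0,0,-1],[0,0,-0.9,0,0,0,-1],[0,0,0,0,0,0,-1]]' 30; python3 - <<'E'
from h import *
held()
E
```

```text
clock: 37.12
eef_pos: [0.5066, -0.2172, 0.1655]
eef_rot: [0.002, 0.707, 0.707, 0.001]
ft_force: [-0.5, -0.3, -1.0]
opening: 0.0146
finger_force: 29.8
held n 1799 tcp [ 0.5066 -0.2172  0.1655] flange [ 0.5051 -0.2142  0.0381] z [0.1435 0.1457 0.1532] slope [-0.075 -0.019]
```

```bash
python3 -m jog '[[-0.9,0.34,0,0,0,0,-1],[-0.9,0.34,0,0,0,0,-1],[-0.9,0.34,0,0,0,0,-1],[-0.9,0.34,0,0,0,0,-1],[-0.9,0.34,0,0,0,0,-1],[-0.9,0.34,0,0,0,0,-1],[-0.9,0.34,0,0,0,0,-1],[0,0,0.9,0,0,0,-1],[0,0,0.9,0,0,0,-1],[0,0,0,0,0,0,-1],[0,0,0,0,0,0,-1]]'; python3 - <<'E'
from h import *
P,C,p=held(); report(P,C,(.54,.61,-.37,-.29),zmax=.05); cv2.imwrite("pics/w7.png",p)
t=np.array(arm.get_obs()["eef_pos"]); d=P-t
Q=P[(np.abs(d[:,0])<.03)&(np.abs(d[:,1])<.03)&(d[:,2]<-.017)&(d[:,2]>-.026)]
s=np.linalg.lstsq(np.c_[Q[:,:2]-t[:2],np.ones(len(Q))],Q[:,2],rcond=None)[0]; print(len(Q),s.round(4))
E
```

```text
clock: 38.55
eef_pos: [0.5764, -0.4053, 0.1082]
eef_rot: [-0.0, 0.707, 0.707, -0.0]
ft_force: [-0.3, -0.1, -0.3]
opening: 0.0145
finger_force: 29.8
held n 1796 tcp [ 0.5764 -0.4053  0.1082] flange [ 0.5747 -0.4021  0.038 ] z [0.086  0.0884 0.0957] slope [-0.082 -0.019]
2780 z99 0.046 bgr [250, 253, 250] all [ 0.5777 -0.3298  0.0399] top [ 0.5777 -0.3298  0.0399] fl [ 0.5778 -0.3298  0.0322]
1698 [-0.0819 -0.0128  0.0883]
```

View pics/w7.png

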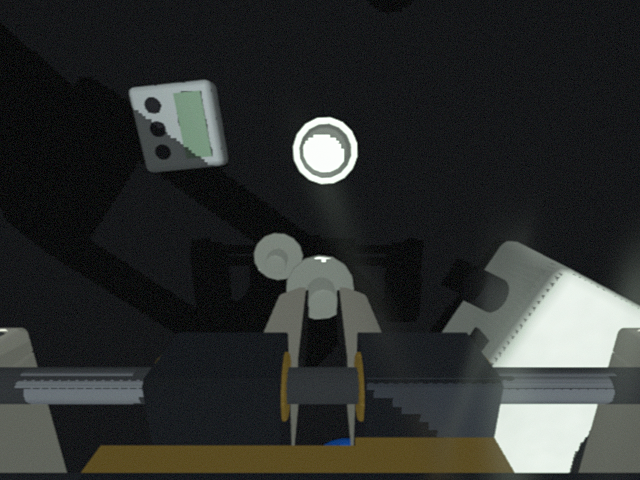

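```bash
python3 -m jog '[[0,0,0,-0.34,0,0,-1],[0,0,0,-0.34,0,0,-1],[0,0,0,0,0,0,-1]]'; cat >> h.py <<'E'
def tilt():
    P,C,p=held(); t=np.array(arm.get_obs()["eef_pos"]); d=P-t
    Q=P[(np.abs(d[:,0])<.03)&(np.abs(d[:,1])<.03)&(d[:,2]<-.017)&(d[:,2]>-.026)]
    s=np.linalg.lstsq(np.c_[Q[:,:2]-t[:2],np.ones(len(Q))],Q[:,2],rcond=None)[0]; print(len(Q),circ(Q),s.round(4)); return P,C,p
E
python3 - <<'E'
from h import *
P,C,p=tilt(); report(P,C,(.54,.61,-.37,-.29),zmax=.05)
E
```

```text
clock: 38.98
eef_pos: [0.5767, -0.4061, 0.11]
eef_rot: [0.03, 0.707, 0.706, 0.029]
ft_force: [0.2, -0.1, -0.9]
opening: 0.0148
finger_force: 29.8
held n 1798 tcp [ 0.5767 -0.4061  0.11  ] flange [ 0.5766 -0.403   0.0381] z [0.0882 0.0902 0.0976] slope [-0.006 -0.018]
1672 [ 0.5766 -0.403   0.0381] [-0.003  -0.0104  0.0902]
2800 z99 0.046 bgr [250, 253, 250] all [ 0.5777 -0.3298  0.0399] top [ 0.5777 -0.3298  0.0399] fl [ 0.5778 -0.3297  0.0323]
```

```bash
python3 -m jog '[[0.6,0.01,0,0,0,0,-1],[0.6,0.01,0,0,0,0,-1],[0.6,0.01,0,0,0,0,-1],[0.64,0.01,0,0,0,0,-1],[0,-0.041,0.5,0,0,0,-1],[0,-0.035,0.43,0,0,0,-1],[0,0,0,0,0,0,-1],[0,0,0,0,0,0,-1]]'; python3 - <<'E'
from h import *
tilt()
E
```

```text
clock: 40.02
eef_pos: [0.5775, -0.3328, 0.0799]
eef_rot: [0.029, 0.707, 0.706, 0.029]
ft_force: [0.3, -0.5, -0.1]
opening: 0.0142
finger_force: 29.8
held n 1799 tcp [ 0.5775 -0.3328  0.0799] flange [ 0.577  -0.3297  0.0384] z [0.0581 0.0602 0.0677] slope [-0.004 -0.019]
1687 [ 0.577  -0.3297  0.0384] [-0.0018 -0.0115  0.0602]
```

```bash
python3 -m jog '[[0,0.01,0.1,0,0,0,-1],[0,-0.01,0.1,0,0,0,-1],[0,-0.01,0.1,0,0,0,-1],[0,-0.01,0.08,0,0,0,-1],[0,0,0,0,0,0,-1]]'; python3 - <<'E'
from h import *
tilt()
E
```

```text
clock: 40.7
eef_pos: [0.5783, -0.3324, 0.0691]
eef_rot: [0.029, 0.707, 0.707, 0.029]
ft_force: [-0.2, 0.1, 2.0]
opening: 0.0148
finger_force: 29.9
held n 1880 tcp [ 0.5783 -0.3324  0.0691] flange [ 0.5775 -0.3292  0.0391] z [0.0454 0.0493 0.0569] slope [ 0.009 -0.037]
1936 [ 0.5776 -0.3289  0.0396] [ 0.0311 -0.0574  0.0493]
```

```bash
python3 -m jog '[[0,0,0.03,0,0,0,-1],[0,0,0,0,0,0,-0.4],[0,0,0,0,0,0,-0.4],[0,0,-0.5,0,0,0,-0.4],[0,0,-1,0.34,0,0,0.2],[0,0,-0.9,0.34,0,0,0.2],[0,0,0,0,0,0,0.2],[0,0,0,0,0,0,0.2]]'; python3 - <<'E'
from h import *
P,C,p,_=cloud("wrist"); report(P,C,(.51,.65,-.44,-.2),zmax=.09,zmin=.004)
Q=P[(np.abs(P[:,0]-.578)<.03)&(np.abs(P[:,1]+.33)<.03)]
for a,b in((.041,.056),(.058,.08)):
    R=Q[(Q[:,2]>a)&(Q[:,2]<b)]; print(circ(R),np.percentile(R[:,2],[2,50,98]).round(4))
E
```

```text
clock: 41.75
eef_pos: [0.5731, -0.3321, 0.1392]
eef_rot: [-0.0, 0.707, 0.707, 0.0]
ft_force: [0.7, 0.4, -0.5]
opening: 0.0556
finger_force: 0.0
1184 z99 0.029 bgr [251, 253, 251] all [ 0.542  -0.4096  0.0385] top [ 0.5418 -0.4096  0.0162] fl [ 0.542  -0.4096  0.0385]
2494 z99 0.068 bgr [253, 255, 253] all [ 0.5777 -0.329   0.0399] top [ 0.5788 -0.3296  0.0162] fl [ 0.577 -0.324  0.038]
3457 z99 0.083 bgr [83, 183, 240] all [ 0.6229 -0.2167  0.0407] top [ 0.6234 -0.2165  0.0202] fl [ 0.6163 -0.2207  0.037 ]
[ 0.5778 -0.3293  0.0397] [0.0436 0.0491 0.0522]
[ 0.5785 -0.3297  0.0167] [0.0588 0.0669 0.0684]
```

```bash
python3 -m jog '[[0.02,0.17,0.7,0,0,0,0.2],[0,0,1,0,0,0,0.2],[0,0,1,0,0,0,0.2],[0,0,0.7,0,0,0,0.2],[0,0,0.3,0,0,0,0.2],[0,0,0,0,0,0,0.2],[0,0,0,0,0,0,-1],[0,0,0,0,0,0,-1],[0,0,0,0,0,0,-1],[0,0,-0.5,0,0,0,-1],[0,0,-1,0,0,0,-1],[0,0,-1,0,0,0,-1],[0,0,-1,0,0,0,-1],[0,0,0,0,0,0,-1]]' 45; python3 - <<'E'
from h import *
P,C,p,_=cloud("wrist"); cv2.imwrite("pics/w8.png",p)
E
```

```text
clock: 43.55
eef_pos: [0.5804, -0.3329, 0.1381]
eef_rot: [0.003, 0.707, 0.707, 0.001]
ft_force: [0.0, -1.5, -0.7]
opening: 0.0386
finger_force: 44.8
```

View pics/w8.png

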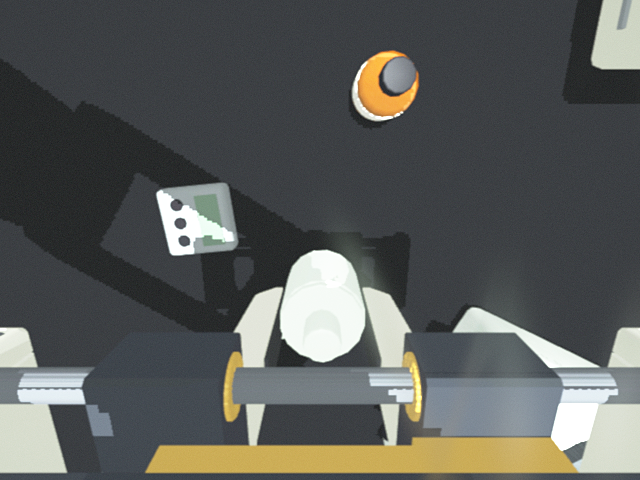

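```bash
python3 -m jog '[[0.5,-0.05,0,0,0,0,-1],[0.98,-0.05,0,0,0,0,-1],[0.98,-0.05,0,0,0,0,-1],[0.98,-0.05,0,0,0,0,-1],[0.98,-0.05,0,0,0,0,-1],[0.98,-0.05,0,0,0,0,-1],[0.98,-0.05,0,0,0,0,-1],[0.98,-0.05,0,0,0,0,-1],[0.98,-0.05,0,0,0,0,-1],[0.98,-0.05,0,0,0,0,-1],[0.98,-0.05,0,0,0,0,-1],[0.98,-0.05,0,0,0,0,-1],[0.98,-0.05,0,0,0,0,-1],[0.98,-0.05,0,0,0,0,-1],[0.98,-0.05,0,0,0,0,-1],[0.98,-0.05,0,0,0,0,-1],[0.5,-0.05,0,0,0,0,-1],[0,0,0,0,0,0,-1],[0,0,0.8,0,0,0,-1],[0,0,0,0,0,0,-1]]'; python3 - <<'E'
from h import *
t=np.array(arm.get_obs()["eef_pos"]); P,C,p,uv=cloud("wrist"); d=P-t
Q=P[(np.abs(d[:,0])<.015)&(np.abs(d[:,1])<.025)&(d[:,2]>-.03)&(d[:,2]<.06)]; print(np.percentile(Q[:,2]-t[2],[50,95,99]).round(4))
E
```

```text
clock: 46.1
eef_pos: [0.551, 0.1381, 0.1073]
eef_rot: [-0.001, 0.707, 0.707, -0.002]
ft_force: [-0.7, -0.5, -1.9]
opening: 0.0387
finger_force: 44.8
[0.0189 0.0372 0.0378]
```

```bash
python3 -m jog '[[-0.24,0.1,0.6,0,0,0,-1],[0,0,1,0,0,0,-1],[0,0,0.5,0,0,0,-1],[0,0,0.2,0,0,0,-1],[0,0,0,0,0,0,-1]]'
```

```text
clock: 46.78
eef_pos: [0.5561, 0.1321, 0.0408]
eef_rot: [-0.0, 0.707, 0.707, -0.0]
ft_force: [0.4, -0.1, -1.4]
opening: 0.0387
finger_force: 44.8
```

```bash
python3 -m jog '[[0,0,0.12,0,0,0,-1],[0,0,0.08,0,0,0,-1],[0,0,0.06,0,0,0,-1],[0,0,0,0,0,0,-1],[0,0,0,0,0,0,0.1],[0,0,0,0,0,0,0.1],[0,0,-0.3,0,0,0,0.1],[0,0,-1,0,0,0,0.1],[0,0,-1,0,0,0,0.1],[0,0,-1,0,0,0,0.1],[-0.5,0,-1,0,0,0,0],[-1,0,-0.5,0,0,0,0],[-1,0,-0.5,0,0,0,0],[0,0,0,0,0,0,0],[0,0,0,0,0,0,0]]'; python3 - <<'E'
from h import *
P,C,p,_=cloud("wrist"); report(P,C,(.4,.7,.08,.33),zmin=.04); cv2.imwrite("pics/w9.png",p)
P,C,p,_=cloud("scene"); cv2.imwrite("pics/scene9.png",p); report(P,C,(.35,.7,-.5,.05),zmax=.1)
E
```

```text
clock: 48.65
eef_pos: [0.5558, 0.0575, 0.1919]
eef_rot: [-0.0, 0.707, 0.707, 0.0]
ft_force: [-0.4, 0.5, -0.3]
opening: 0.0468
finger_force: 0.0
1829 z99 0.072 bgr [255, 255, 255] all [0.5561 0.1349 0.04  ] top [0.5558 0.1356 0.0157] fl 
6268 z99 0.084 bgr [255, 255, 255] all [0.644  0.2052 0.0602] top [0.6442 0.205  0.0164] fl 
1911 z99 0.072 bgr [255, 255, 255] all [0.6414 0.1303 0.0403] top [0.6414 0.1303 0.0161] fl 
526 z99 0.029 bgr [227, 236, 231] all [ 0.439  -0.1089  0.0608] top [ 0.4384 -0.1103  0.0166] fl [ 0.439  -0.1089  0.0608]
1247 z99 0.021 bgr [123, 140, 121] all [ 0.4774 -0.317   0.0751] top [ 0.4775 -0.3176  0.0741] fl [ 0.4774 -0.317   0.0751]
655 z99 0.072 bgr [23, 29, 97] all [ 0.5419 -0.0139  0.0528] top [ 0.5409 -0.0114  0.0157] fl [ 0.5452 -0.0185  0.0475]
561 z99 0.030 bgr [227, 235, 231] all [ 0.5423 -0.4121  0.0389] top [ 0.5418 -0.4117  0.0159] fl [ 0.5423 -0.4121  0.0389]
998 z99 0.082 bgr [39, 85, 124] all [ 0.6252 -0.2201  0.0407] top [ 0.6246 -0.2187  0.0216] fl [ 0.6266 -0.2247  0.0379]
619 z99 0.020 bgr [206, 215, 217] all [ 0.6324 -0.1199  0.0542] top [ 0.6325 -0.1196  0.0539] fl [ 0.6346 -0.1233  0.0515]
134 z99 0.054 bgr [39, 36, 36] all [ 0.6846 -0.424   0.0251] top [ 0.6868 -0.4248  0.017 ] fl 
270 z99 0.082 bgr [210, 217, 213] all [ 0.6894 -0.4545  0.047 ] top [ 0.6894 -0.4566  0.0433] fl
```

View pics/scene9.png

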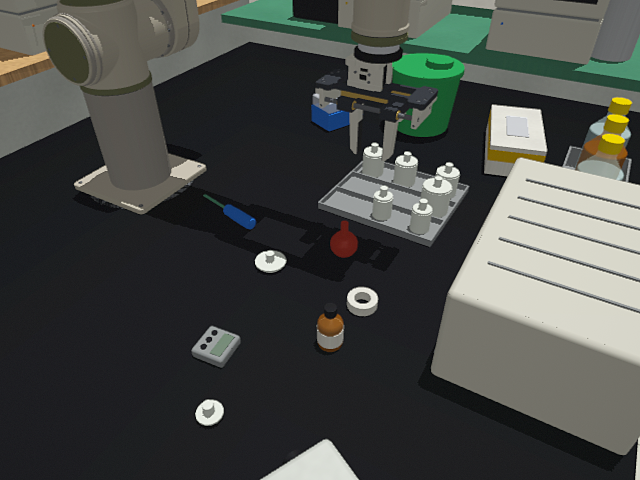

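```bash
python3 -c "from cell import arm; print(arm.sign_off())"
```

```text
the job is handed in; nothing more can be done
None
```

All three open bottles (two middle, one small) are closed with lids fully home and stand upright in the tray rows of their sizes; no bystander was moved, and the job was handed in at about 49 s (no verdict was returned).

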